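# Re-calibrate the counting scale on its check weights

## Robot

A 6-joint arm with a two-finger parallel gripper is mounted at the origin on a cart in front of the work surface, level with it; the furniture and walls round the work are solid. World frame = base frame: x ahead of the robot, y to its left, z up, the work surface at z = 0. Lengths are in m, angles in rad, forces in N, time in s.
With the tool pointing down it reaches from about 0.35 to 0.975 m from the base axis. Payload 4.9 kg.
Tool frame: the origin (TCP) lies midway between the tips of the shut fingers; the grasp point (between the pads) lies 19 mm behind it; z points along the fingers, y is the line along which they close (so a half turn about z gives the same grasp; the last joint's range is limited). The gripper opens to 85 mm and grips with 20 to 120 N. Pads are 22 mm wide; open, the fingers measure 114 mm over their backs; the gripper's body (76 mm by 85 mm) begins 54 mm behind the grasp point. The pads swing forward as they close: fully open they stand 13 mm farther back than shut.
Start: joints at [1.105, 0.053, 1.613, -0, 1.476, -0.119], TCP at [0.212, 0.588, 0.231] pointing down, gripper open.
Joint ranges: [-3.01, 3.01], [-1.01, 2.22], [0.06, 2.58], [-1.02, 4.17], [0.09, 2.62], [-3.14, 3.14]. Speed limits (rad/s): [2.57, 2.57, 3.14, 3.14, 3.14, 3.14].

## Interface

Orientations are given as a unit quaternion [w, x, y, z].
In Python, from bench import r gives the robot as it stands. Calls block until the motion is done:
- r.reach(position, orientation): joint-space move of the TCP to a pose.
- r.movel(position, rotation=None, feed=0.15): straight line of the TCP; rotation=None keeps the orientation; feed is the mean speed in m/s.
- r.goto_joints(angles): joint-space move.
- r.gripper_open() and r.clamp(): open the fingers fully, or close them until they stop; the grip force is fixed at half the most.
- r.pause(seconds).
- r.inverse_kinematics(position, orientation): joint angles nearest the present ones, or None.
- r.sense(): the state.
- r.capture(name): name is "scene" or "top" or "wrist"; returns a dict with "color" (400x640x3 uint8, red, green, blue), "range_z" (400x640 float32, m along the optical axis (not along the pixel's ray), 0 where there is no reading), "fov_y" (degrees; the focal length in pixels is half the picture's height over the tangent of half this angle, whatever the lens; pixels are square), "cx", "cy" (the principal point, pixels), "R" (3x3) and "t" (3): a world point X has camera coordinates R X + t. Camera axes: x right, y down, z forward; pixel columns grow to the right and rows downward; lengths in m; the calibration is good to about 2 mm. A picture is of the moment at which its call begins.
A pose or a line that the arm cannot do raises r.Unreachable and nothing moves.
- r.finish_job(): hands the job in; it is judged then, once.
Trained networks look in a picture, given as the dict that the camera call returned (one of the last four; its "shot" number tells which), for a name from the list of things; names that differ only in an ending like _2 or _b are one class to them, and where a whole thing is asked for, a point or a joint stands for the part that bears it (a point fixed in the world has none). Each returns a list of dicts, best first, with "confidence" (0 to 1); they miss things now and then, are a little off and sometimes report something else, mostly with a low value. They report only what shows in the picture. A call takes as long as a camera call.
- r.spot_in(label, picture): "extent" ([left, top, right, bottom] as shares, 0 to 1, of the picture: columns of its width, rows of its height, round what is visible of it).
- r.regions_of(label, picture): "region" (400x640 bool, what is visible of it) and "extent" ([left, top, right, bottom] as shares, 0 to 1, of the picture: columns of its width, rows of its height, round what is visible of it).
The state is a dict: "t": time; "joints": joint angles; "qvel": joint speeds; "effort": joint torques, N m; "tcp_pos": TCP position; "eef_rot": TCP orientation; "ft_force": force on the tool from outside, world axes, zero at the start; "ft_torque": the same for the moment, N m; "opening": finger opening in m; "grasp_force": force on a finger pad.
Only numpy, scipy, OpenCV 4.12 (cv2) and the standard library are available. Lean on these libraries where they do the work, as an engineer would, in place of code of your own. Each camera call takes 0.05 s, during which the arm holds its last target. There are 200 camera calls.

## Task

The counting scale needs its span calibrated. Lay the second steel check weight flat and squarely on top of the one already on the pan, edges flush; then, with that load on, take the shorter screwdriver out of the wooden block, reach its blade straight down the small round recess at the right end of the sloping console and gently push the sprung calibration button in, holding it in for a full second. Finally put the screwdriver back in a hole of the block, fully home, and leave the weights, the longer screwdriver and the things round about where they are.

Things in the scene. Friction and masses are not known exactly. Their poses are not given: they have to be found in the camera images.
- scale: light grey bench counting scale, 293 x 260 x 68 mm, fixed. Origin: centre of its underside; -x is its front, y its left, z up. The console in front is a flat face sloping at 27 deg, from 28 mm high at x = -155 to 64 mm at x = -84 mm, with a display, dummy flat keys and the recess. Behind it the steel pan, 196 x 236 mm, flat top at z = 68 mm, centre at x = 34 mm
- recess_mouth (a point): centre of the mouth of the recess, level with the console's face, 94 mm right of the console's middle: a straight round bore, 10 mm diameter, square to the face, in a dark flat ring (12 to 21 mm diameter). In the bore is the cap (8.6 mm diameter) of the sprung button, 8 to 14 mm below the face; how deep differs from scale to scale and must be felt
- recess_axis_out (a point): point on the bore's axis 100 mm out from recess_mouth; the line from here to recess_mouth is the direction to push, 27 deg from straight down, away from the scale's front. More than about 12 deg off this line the screwdriver's shaft jams on the rim before the button is in
- cal_button (a joint): travel of the button in m: 0 = out, 0.004 = in, at its hard stop. It counts as pressed beyond 0.0025. The spring takes about 1.6 N to start, 4.6 N at 0.0025 and 6.4 N at the stop, and pushes the button out again
- weight_low: flat steel check weight, 90 x 50 x 18 mm, 0.62 kg, lying loose on the pan. Origin: centre of its underside; x along the 90 mm length, y along the 50 mm width, z up
- weight_up: the second check weight, identical, 90 x 50 x 18 mm, 0.62 kg, lying flat on the bench to the left of the scale; origin and axes as for weight_low
- tool_block: block of pale wood, 200 x 60 x 100 mm, fixed, right of the scale. Origin: centre of its underside; x along its length. Three round holes, 12 mm diameter, 90 mm deep, go straight down from its top (z = 100 mm) at x = -70, 0, +70 mm, y = 0; the middle one is empty, the screwdrivers stand in the end ones, either way round
- tool_block_hole0 (a point): centre of the mouth of the hole at x = -70 mm, on the block's top
- tool_block_hole1 (a point): centre of the mouth of the middle hole (empty)
- tool_block_hole2 (a point): centre of the mouth of the hole at x = +70 mm
- short_driver: the shorter screwdriver, 169 mm: round handle 85 mm long, 22 mm thick at the shaft end swelling to 32 mm; straight 6.2 mm shaft ending in a 5 mm blade, together 85 mm. 0.09 kg. Stands upright in the block, its handle resting on the block's top and rising 84 mm above it. The body's frame lies a little askew to the shaft: use the two points
- short_driver_tip (a point): end of the blade of the shorter screwdriver
- short_driver_grip (a point): point on the axis of its handle where it is 31 mm thick, a good place to grip; 136 mm from the tip along the axis, 32 mm below the handle's end
- long_driver: the longer screwdriver, 209 mm, standing in the other end hole on its blade tip, so that its handle ends about 219 mm above the bench; leave it there. Its origin lies near its middle
- screw_jar: glass jar of screws with a tin lid, 76 mm wide, 98 mm high, standing behind the block; origin under its centre
- measure: tape measure, 39 x 88 x 64 mm, standing in front of the scale at its left; origin under its centre

How it is judged:
By the outcome, as a careful person would: the job done as asked, in the order asked, and still so for the second after the job is handed in, with the robot touching nothing.
It also fails if it takes over 56 s, if anything falls off the work surface, if the arm or the gripper's body presses on something with over 40 N, if the wrist force passes 120 N, or if a joint passes its speed limit or range.

## Working session

There is one attempt and no reset: what is moved stays moved. The work goes in short steps, each a Python script; the robot and the scene stay as the last script left them, time stands still between calls to the robot, and variables do not carry over. Pictures are saved under pics/ and viewed, at most 10 in all, crops included, and the job is handed in when it is done.

```bash
ls; mkdir -p pics
cat > h.py <<'E'
import numpy as np, cv2
from bench import r
def cloud(p):
    h,w=p["range_z"].shape; f=h/2/np.tan(np.radians(p["fov_y"])/2)
    v,u=np.mgrid[:h,:w]; z=p["range_z"]
    c=np.stack([(u+.0-p["cx"])/f*z,(v+.0-p["cy"])/f*z,z],-1)
    return (c-p["t"])@p["R"]   # R^T (c-t)
def save(p,n): cv2.imwrite("pics/"+n,p["color"][...,::-1])
E
python3 - <<'E'
from h import *
for n in ("scene","top"):
    p=r.capture(n); save(p,n+".png"); np.savez(n+".npz",**{k:p[k] for k in p})
    c=cloud(p); print(n,p["R"].round(3).tolist(),p["t"])
    for l in ["scale","weight_low","weight_up","tool_block","short_driver","long_driver","screw_jar","measure"]:
        for d in r.regions_of(l,p)[:2]:
            m=d["region"]&(p["range_z"]>0)
            if m.sum()<5: continue
            q=c[m]; print(l,round(d["confidence"],2),(np.array(d["extent"])*[640,400,640,400]).round(),np.median(q,0).round(3),np.percentile(q,2,0).round(3),np.percentile(q,98,0).round(3))
            if d["confidence"]>.4: np.save(f"m_{n}_{l}.npy",d["region"])
print(r.sense())
E
```

```text
bench.py
pics
scene [[0.883, -0.469, 0.018], [-0.188, -0.39, -0.902], [0.43, 0.793, -0.432]] [-0.50034747  0.20436016  1.12006946]
scale 0.89 [289. 188. 399. 249.] [ 0.609 -0.069  0.056] [ 0.493 -0.153  0.014] [0.776 0.133 0.071]
weight_low 0.79 [337. 191. 373. 209.] [ 0.682 -0.011  0.085] [ 0.642 -0.03   0.067] [0.733 0.055 0.089]
tool_block 0.93 [338. 244. 419. 311.] [ 0.537 -0.368  0.078] [ 0.446 -0.386  0.003] [ 0.644 -0.315  0.103]
short_driver 0.85 [349. 235. 368. 271.] [ 0.472 -0.361  0.152] [ 0.463 -0.367  0.1  ] [ 0.489 -0.333  0.185]
long_driver 0.77 [395. 205. 414. 253.] [ 0.61  -0.342  0.178] [ 0.601 -0.349  0.1  ] [ 0.628 -0.32   0.219]
screw_jar 0.61 [397. 205. 411. 250.] [ 0.609 -0.342  0.18 ] [ 0.601 -0.349  0.104] [ 0.627 -0.323  0.219]
screw_jar 0.6 [409. 216. 429. 250.] [ 0.75  -0.249  0.07 ] [ 0.726 -0.261  0.008] [ 0.794 -0.196  0.1  ]
measure 0.57 [233. 202. 264. 223.] [0.385 0.133 0.039] [0.352 0.125 0.004] [0.435 0.16  0.064]
top [[0.017, -1.0, 0.023], [-0.996, -0.019, -0.082], [0.083, -0.022, -0.996]] [-0.03077294  0.56751723  1.12718918]
scale 0.55 [258. 116
[... 1106 characters left out ...]
0.432 0.167 0.065]
{'t': 0.9, 'joints': array([ 1.10498895e+00,  5.26992635e-02,  1.61284909e+00, -2.62274166e-05,
        1.47597067e+00, -1.18989419e-01]), 'qvel': array([ 0.00012013, -0.00079238, -0.00033979,  0.00070364,  0.00138881,
       -0.00083909]), 'effort': array([ 1.74149850e-04, -3.93683124e+01, -3.70472467e+01, -1.67183648e-04,
        2.64848741e-04, -1.87499595e-06]), 'tcp_pos': array([0.21244683, 0.58779613, 0.23133448]), 'eef_rot': array([2.31131283e-05, 1.72539975e-01, 9.85002515e-01, 3.14909618e-05]), 'ft_force': array([ 0.51072815, -0.64926543, -1.26608915]), 'ft_torque': array([ 0.00437358, -0.01147099, -0.0157622 ]), 'grasp_force': 0.0, 'opening': 0.08555139936233543}
```

View images.

View pics/top.png

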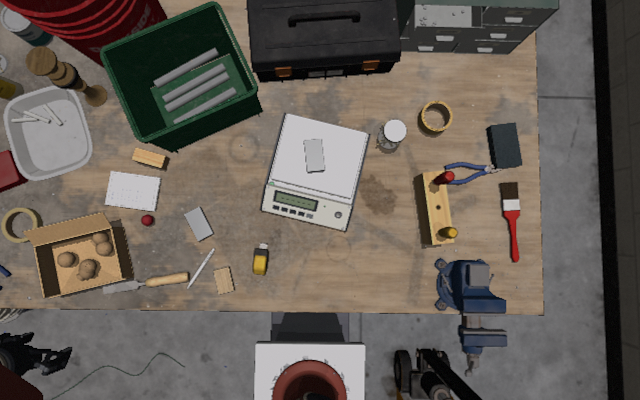

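View pics/scene.png

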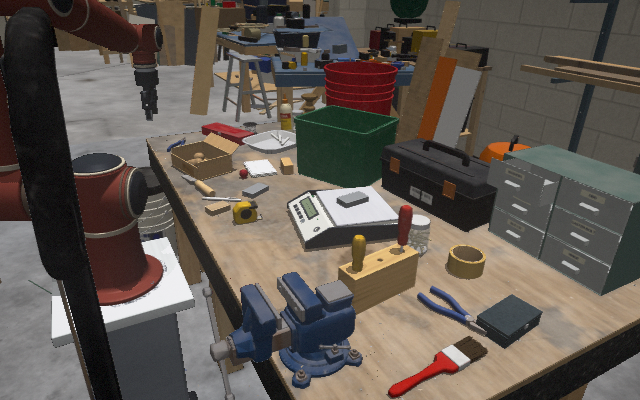

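```bash
cat >> h.py <<'E'
def down(a): return [0,np.cos(a/2),np.sin(a/2),0]
def rect(c,z0,z1,lo,hi):
    m=(c[...,2]>z0)&(c[...,2]<z1)&(c[...,:2]>lo).all(-1)&(c[...,:2]<hi).all(-1)
    n,l,st,_=cv2.connectedComponentsWithStats(m.astype(np.uint8)); i=1+np.argmax(st[1:,4])
    q=c[l==i]; (cx,cy),(w,h),a=cv2.minAreaRect((q[:,:2]*1000).astype(np.float32))
    if w<h: w,h,a=h,w,a+90
    a=(a+90)%180-90
    return np.array([cx,cy])/1000,(round(w,1),round(h,1)),np.radians(a),np.median(q[:,2]),len(q)
E
python3 - <<'E'
from h import *
d=np.load("top.npz"); c=cloud(d)
print("up",rect(c,.008,.03,[.43,.28],[.56,.39])); print("low",rect(c,.078,.1,[.6,-.06],[.76,.06])); print("blk",rect(c,.09,.11,[.42,-.42],[.68,-.26]))
print("tall near block:"); 
m=(c[...,2]>.03)&(c[...,0]>.3)&(c[...,0]<.6)&(c[...,1]<-.385)&(c[...,1]>-.6); q=c[m]; print(q.min(0),q.max(0))
q=q[q[:,0]>.42];print(len(q), q.max(0) if len(q) else 0)
r.reach([.46,.325,.26],down(-.3))
p=r.capture("wrist"); save(p,"w1.png"); c=cloud(p); C=-p["R"].T@p["t"]; print("cam",C,p["R"].round(2).tolist(),r.sense()["tcp_pos"],r.sense()["t"])
print("up",rect(c,.008,.03,[.4,.25],[.58,.41]))
E
```

```text
up (array([0.49099985, 0.33264133]), (90.3, 51.7), np.float64(0.49053649619231937), np.float64(0.01703637669118265), 556)
low (array([6.86700806e-01, 2.81639099e-04]), (90.4, 49.8), np.float64(0.12953388341214916), np.float64(0.08531960961379129), 570)
blk (array([ 0.5460459 , -0.34281131]), (199.9, 61.9), np.float64(0.1318143232864488), np.float64(0.09938323860962162), 1364)
tall near block:
[ 0.30002871 -0.51375545  0.03037708] [ 0.40130837 -0.38525768  0.17201579]
0 0
cam [0.52307059 0.30598926 0.40342931] [[-0.29, -0.96, 0.0], [-0.92, 0.28, 0.26], [-0.25, 0.08, -0.97]] [0.45979632 0.32527806 0.25991038] 3.0667
up (array([0.49286493, 0.33231976]), (89.4, 50.1), np.float64(0.5041606956969468), np.float64(0.018713856874859623), 2754)
```

Run:
```python
from h import *
r.reach([.66,-.02,.328],down(.13))
p=r.capture("wrist"); save(p,"w2.png"); np.savez("w2.npz",**p); c=cloud(p)
print("low",rect(c,.08,.1,[.58,-.08],[.78,.08]))
for l in("recess_mouth","cal_button","scale"): print(l,[(round(d["confidence"],2),(np.array(d["extent"])*[640,400,640,400]).round()) for d in r.spot_in(l,p)[:2]])
# console close view: over recess ~ (.52,-.08)
r.reach([.47,-.11,.27],down(.13))
p=r.capture("wrist"); save(p,"w3.png"); np.savez("w3.npz",**p); c=cloud(p)
for l in("recess_mouth","cal_button"): print(l,[(round(d["confidence"],2),(np.array(d["extent"])*[640,400,640,400]).round()) for d in r.spot_in(l,p)[:2]])
print(r.sense()["t"])
```

```text
low (array([ 0.68910461, -0.00088038]), (88.8, 49.9), np.float64(0.130298826501004), np.float64(0.08674294371733597), 2761)
recess_mouth [(0.88, array([200.,  35., 437., 284.]))]
cal_button []
scale [(0.93, array([200.,  34., 435., 281.]))]
recess_mouth [(0.57, array([ 99.,   0., 376., 168.]))]
cal_button []
5.7917
```

View pics/w3.png

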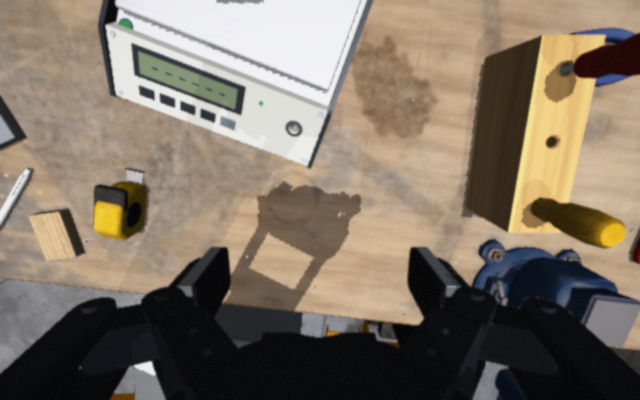

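```bash
cat >> h.py <<'E'
def ray(p,u,v):
    f=p["range_z"].shape[0]/2/np.tan(np.radians(p["fov_y"])/2)
    return -p["R"].T@p["t"], p["R"].T@np.array([(u-p["cx"])/f,(v-p["cy"])/f,1])
def proj(p,X):
    f=p["range_z"].shape[0]/2/np.tan(np.radians(p["fov_y"])/2)
    x=p["R"]@X+p["t"]; return x[:2]/x[2]*f+[p["cx"],p["cy"]]
E
python3 - <<'E'
from h import *
for n in("w2","top"):
    p=np.load(n+".npz"); c=cloud(p)
    print(n,"pan",rect(c,.060,.076,[.4,-.2],[.85,.2]))
p=dict(np.load("w3.npz")); c=cloud(p)
# console plane near recess
q=c[95:150,230:325].reshape(-1,3); q=q[(q[:,2]>.025)&(q[:,2]<.064)]
for _ in range(4):
    m=q.mean(0); n=np.linalg.svd(q-m,full_matrices=False)[2][2]; n*=np.sign(n[2]); q=q[abs((q-m)@n)<.002]
print("plane",n,"tilt",np.degrees(np.arccos(n[2])),"az",np.degrees(np.arctan2(n[1],n[0])),len(q))
g=cv2.cvtColor(p["color"],cv2.COLOR_RGB2GRAY)
s=g[114:140,280:307].astype(int); print(s[::2,::2])
u=cv2.resize(g[107:147,273:313],None,fx=1,fy=1); w=(u<110).astype(np.uint8)
k,l,st,ce=cv2.connectedComponentsWithStats(w)
for i in range(1,k):
    if st[i,4]>15:
        uv=ce[i]+[273,107]; o,d=ray(p,*uv); X=o+d*((m-o)@n)/(d@n); print(st[i],uv,X)
cv2.imwrite("pics/rec.png",cv2.resize(p["color"][97:157,248:338,::-1],None,fx=8,fy=8,interpolation=cv2.INTER_CUBIC))
E
```

```text
w2 pan (array([ 0.691828  , -0.01463786]), (236.5, 196.5), np.float64(1.346722879523646), np.float64(0.06877963640753629), 23184)
top pan (array([ 0.68974713, -0.01318588]), (236.1, 196.3), np.float64(1.3443705093327791), np.float64(0.06730651033010607), 5017)
plane [-0.43847503  0.09661542  0.89353517] tilt 26.67910692388183 az 167.57377392573474 3705
[[222 223 223 223 223 223 223 223 224 223 223 223 222 223]
 [223 223 222 223 223 224 224 223 223 224 223 223 223 223]
 [222 223 223 223 224 222 221 222 222 223 223 223 224 223]
 [223 224 224 222 211 188 172 184 203 219 223 223 223 223]
 [223 223 222 203 134  92  85  92 111 166 217 224 224 223]
 [223 224 215 143  83  86  84 108  97  93 168 218 224 224]
 [224 224 206 110  96 112 108 145 149  94  99 195 223 224]
 [223 224 204 103 125 154 151 167 160 127  88 166 221 224]
 [222 224 212 132 113 189 181 171 164 135  86 163 221 223]
 [224 223 222 191 101 143 203 206 186 115  94 190 224 224]
 [223 224 223 218 176 113 111 121 104  93 162 220 225 225]
 [224 224 223 223 221 197 167 147 154 188 221 234 233 232]
 [224 224 223 224 223 222 221 220 221 228 234 236 236 236]]
[13 15 16 14 82] [293.57317073 127.02439024] [ 0.52624967 -0.07279933  0.04932791]
```

Run:
```python
from h import *
rot=lambda a:np.array([[np.cos(a),-np.sin(a)],[np.sin(a),np.cos(a)]])
low=np.array([.68910,-.00088]); off=rot(-.1303)@(np.array([.66,-.02])-low)
up=np.array([.49286,.33232]); a=.5042
r.reach([*(up+rot(a)@off),.26],down(a))
p=r.capture("wrist"); c=cloud(p)
R=rect(c,.008,.03,[.4,.25],[.58,.41]); print("up",R); up,_,a=R[:3]
r.reach([*up,.08],down(a))
print(r.sense()["ft_force"])
r.movel([*up,.002],down(a),feed=.08)
print(r.sense()["ft_force"],r.sense()["tcp_pos"])
r.clamp(); s=r.sense(); print(s["opening"],s["grasp_force"],s["ft_force"])
r.movel([*up,.10],down(a),feed=.12)
p=r.capture("wrist"); save(p,"held.png"); np.savez("held.npz",**p); s=r.sense()
print(s["opening"],s["ft_force"],s["tcp_pos"],s["t"])
c=cloud(p); T=s["tcp_pos"]; q=c-T; q[...,:2]=q[...,:2]@rot(a)   # tool-axis-aligned, x along length
np.save("heldq.npy",q); np.save("upa.npy",[*up,a])
m=(abs(q[...,0])<.07)&(abs(q[...,1])<.035)&(q[...,2]>.008)&(q[...,2]<.024)&(q[...,0]>.013)
k=q[m]; print(len(k),k.min(0),k.max(0),np.percentile(k,[1,50,99],axis=0))
```

```text
up (array([0.49294647, 0.33267578]), (88.9, 49.8), np.float64(0.508661238202099), np.float64(0.018731757434041454), 2763)
[ 0.33655955 -0.3994009   0.7214502 ]
[ 0.26156865 -0.06086615 -0.45392352] [0.49355304 0.33297877 0.00271759]
0.04842172742701946 66.19260907173157 [-0.45998036 -0.98827434  3.7695059 ]
0.04805531769480355 [-0.56241684  1.06593544 -6.11975642] [0.49188042 0.33216056 0.09830315] 10.7083
7652 [ 0.01300035 -0.02496098  0.00811392] [0.04453304 0.02539396 0.01847627] [[ 1.33803861e-02 -2.40979053e-02  9.63645852e-03]
 [ 2.98851891e-02 -4.64147282e-05  1.59395604e-02]
 [ 4.41010268e-02  2.43388015e-02  1.73554875e-02]]
```

View pics/held.png

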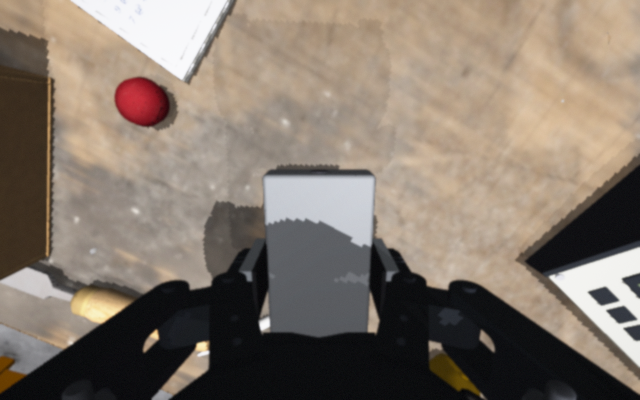

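```bash
cat >> h.py <<'E'
rot=lambda a:np.array([[np.cos(a),-np.sin(a)],[np.sin(a),np.cos(a)]])
def fine(P,q,feed=.05,n=2,w=.15):
    P=np.array(P,float); cmd=P.copy()
    r.movel(cmd,q,feed=feed)
    for _ in range(n):
        r.pause(w); e=P-r.sense()["tcp_pos"]
        if np.linalg.norm(e)<2e-4: break
        cmd=cmd+e; r.movel(cmd,q,feed=feed)
    return cmd
E
python3 - <<'E'
from h import *
q=np.load("heldq.npy"); m=(abs(q[...,1])<.02)&(q[...,2]>.008)&(q[...,2]<.024)&(q[...,0]>.013)&(q[...,0]<.04); k=q[m]
A=np.c_[k[:,:2],np.ones(len(k))]; print("tilt",np.linalg.lstsq(A,k[:,2],rcond=None)[0])
low=np.array([.68910,-.00088]); a=.1303; P=low+rot(a)@[.00067,0]; Q=down(a)
r.reach([*P,.16],Q)
fine([*P,.100],Q,feed=.1)
cmd=fine([*P,.0915],Q,feed=.03); s=r.sense(); print(s["tcp_pos"]-[*P,.0915],s["ft_force"],s["t"])
f0=s["ft_force"][2]
for i in range(8):
    cmd[2]-=.0006; r.movel(cmd,Q,feed=.02); s=r.sense(); print(s["tcp_pos"][2].round(5),s["ft_force"].round(2))
    if s["ft_force"][2]>f0+2: break
print(s["tcp_pos"][:2]-P)
r.gripper_open(); 
up=s["tcp_pos"].copy(); up[2]+=.10; r.movel(up,Q,feed=.2)
off=np.array([-.0312,-.0150]); r.reach([*(low+rot(a)@off),.346],Q)
p=r.capture("wrist"); save(p,"stack.png"); np.savez("stack.npz",**p); c=cloud(p)
print("top",rect(c,.096,.115,[.58,-.08],[.80,.08]),r.sense()["t"]); print("both",rect(c,.075,.115,[.58,-.08],[.80,.08]))
E
```

```text
tilt [-0.00279332 -0.0010271   0.0160961 ]
[ 1.17454674e-04 -1.78774554e-05  1.37386666e-04] [ 0.0426864  -0.10266251 -5.59048423] 14.3
0.09097 [ 0.66 -0.2  -5.54]
0.09021 [ 0.04  0.55 -5.5 ]
0.08961 [ 0.25  0.43 -6.07]
0.08906 [-0.08  0.06 -5.9 ]
0.08898 [-1.8  -1.25 -1.98]
[3.79414274e-05 2.32166414e-05]
top (array([ 6.89063904e-01, -3.65112305e-04]), (89.7, 49.6), np.float64(0.13574126250468993), np.float64(0.10472637138177478), 2805) 17.3917
both (array([ 6.89063904e-01, -3.65112305e-04]), (89.7, 49.6), np.float64(0.13574126250468993), np.float64(0.10472637138177478), 2805)
```

Run:
```python
from h import *
from scipy.optimize import least_squares
n=np.array([-np.sin(np.radians(27))*np.cos(-.224),-np.sin(np.radians(27))*np.sin(-.224),np.cos(np.radians(27))])
r.reach([.43,-.345,.32],down(.13))
p=r.capture("wrist"); save(p,"w4.png"); np.savez("w4.npz",**p); c=cloud(p); print(r.sense()["tcp_pos"])
b=rect(c,.095,.106,[.40,-.43],[.70,-.25]); print("blk",b)
for l in("short_driver",):
  for d in r.regions_of(l,p)[:2]:
    m=d["region"]; q=c[m]; q=q[(q[:,2]>.11)&(q[:,2]<.2)]
    print(d["confidence"],(np.array(d["extent"])*[640,400,640,400]).round(),len(q),q.min(0),q.max(0))
    for z0,z1 in((.12,.14),(.14,.16),(.16,.178)):
        k=q[(q[:,2]>z0)&(q[:,2]<z1)]
        if len(k)<20: continue
        s=least_squares(lambda x:np.hypot(k[:,0]-x[0],k[:,1]-x[1])-x[2],[.477,-.35,.014],loss="soft_l1",f_scale=.001).x; print(z0,len(k),s)
    k=q[q[:,2]>.183]; print("end",len(k),k.mean(0),(k.min(0)+k.max(0))/2)
# IK checks for the press
from scipy.spatial.transform import Rotation as Ro
rec=np.array([.52625,-.0728,.0487])
for a in (-.9,-.5,-.224,0,.3,.6,1.0):
    z=-n; x=np.array([np.cos(a),np.sin(a),0]); x-=x@z*z; x/=np.linalg.norm(x); M=np.c_[x,np.cross(z,x),z]
    qq=Ro.from_matrix(M).as_quat(scalar_first=True)
    print(a,[None if (j:=r.inverse_kinematics(list(rec+n*h),list(qq))) is None else np.round(j,2) for h in(.117,.19)])
print(r.sense()["t"])
```

```text
[ 0.43077513 -0.34440265  0.32006678]
blk (array([ 0.53580792, -0.34591385]), (174.9, 60.1), np.float64(0.1333524569411593), np.float64(0.10088829167543345), 7541)
0.9 [319. 127. 349. 160.] 791 [ 0.46337394 -0.36848798  0.16480943] [ 0.49408111 -0.33802623  0.18750073]
0.16 107 [ 0.47845277 -0.35358421  0.01477415]
end 500 [ 0.47866167 -0.35330617  0.18478011] [ 0.47823095 -0.35357245  0.18525979]
-0.9 [array([-0.31, -0.61,  2.33,  0.05,  0.95,  2.2 ]), array([-0.31, -0.79,  2.32,  0.04,  1.14,  2.2 ])]
-0.5 [array([-0.31, -0.61,  2.33,  0.05,  0.95,  1.78]), array([-0.31, -0.79,  2.32,  0.04,  1.14,  1.78])]
-0.224 [array([-0.31, -0.61,  2.33,  0.05,  0.95,  1.47]), array([-0.31, -0.79,  2.32,  0.04,  1.14,  1.47])]
0 [array([-0.31, -0.61,  2.33,  0.05,  0.95,  1.22]), array([-0.31, -0.79,  2.32,  0.04,  1.14,  1.22])]
0.3 [array([-0.31, -0.61,  2.33,  0.05,  0.95,  0.9 ]), array([-0.31, -0.79,  2.32,  0.04,  1.14,  0.9 ])]
0.6 [array([-0.31, -0.61,  2.33,  0.05,  0.95,  0.59]), array([-0.31, -0.79,  2.32,  0.04,  1.14,  0.59])]
1.0 [array([-0.31, -0.61,  2.33,  0.05,  0.95,  0.21]), array([-0.31, -0.79,  2.32,  0.04,  1.14,  0.21])]
18.975
```

View pics/w4.png

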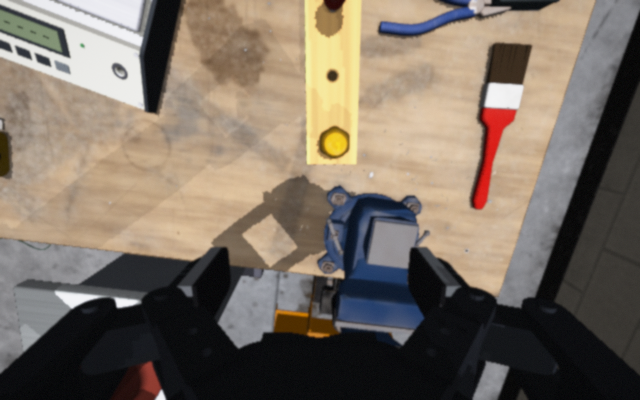

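```bash
cat >> h.py <<'E'
from scipy.spatial.transform import Rotation as Ro
def driver(p,s):
    """driver axis in the tool frame from a wrist picture: tip and unit direction"""
    M=Ro.from_quat(s["eef_rot"],scalar_first=True).as_matrix(); T=s["tcp_pos"]
    q=(cloud(p)-T)@M; cam=M.T@((-p["R"].T@p["t"])-T)
    m=(p["range_z"]>0)&(np.hypot(q[...,0],q[...,1])<.025)&(q[...,2]>.04)&(q[...,2]<.14)
    k,l,st,_=cv2.connectedComponentsWithStats(m.astype(np.uint8)); i=1+np.argmax(st[1:,4]); return q[l==i],cam
E
python3 - <<'E'
from h import *
P=np.array([.4785,-.3536]); Q=down(.13)
r.reach([*P,.235],Q); fine([*P,.132],Q,feed=.12,n=1)
s=r.sense(); print(s["tcp_pos"],s["ft_force"])
r.clamp(); s=r.sense(); print(s["opening"],s["grasp_force"],s["ft_force"])
r.movel([*P,.262],Q,feed=.13); r.pause(.15)
s=r.sense(); p=r.capture("wrist"); save(p,"drv.png"); np.savez("drv.npz",**p); np.savez("drvs.npz",**s)
k,cam=driver(p,s); print(len(k),cam,k.min(0),k.max(0),s["opening"],s["ft_force"],s["tcp_pos"],s["t"])
for z in np.arange(.04,.13,.008):
    j=k[(k[:,2]>=z)&(k[:,2]<z+.008)]
    if len(j): print(round(z,3),len(j),j.mean(0).round(4),j.min(0)[:2].round(4),j.max(0)[:2].round(4))
E
```

```text
[ 0.4779396  -0.35301099  0.13077607] [-1.03357934  0.09265879  0.98386741]
0.028319930775478 58.93727471586317 [ 0.70739847 -0.37560454  0.37988646]
137 [ 0.06620406 -0.00031399 -0.14344826] [ 0.00087659 -0.00230018  0.05470667] [0.00371309 0.00366911 0.10515051] 0.028500219751098198 [-0.11538098 -0.04538392 -1.83440433] [ 0.47811463 -0.35324685  0.2606395 ] 22.725
0.048 4 [ 0.0034 -0.0002  0.0555] [ 0.0032 -0.0012] [0.0036 0.0009]
0.056 24 [0.0029 0.0007 0.06  ] [ 0.0017 -0.002 ] [0.0036 0.0031]
0.064 24 [0.0028 0.0004 0.0679] [ 0.0017 -0.0021] [0.0036 0.0032]
0.072 23 [0.0027 0.0007 0.076 ] [ 0.0013 -0.0021] [0.0036 0.0033]
0.08 22 [0.0027 0.0006 0.0844] [ 0.0014 -0.0022] [0.0034 0.0034]
0.088 18 [0.0025 0.0007 0.0922] [ 0.0011 -0.0022] [0.0034 0.0036]
0.096 19 [0.0026 0.0007 0.0999] [ 0.0009 -0.0023] [0.0037 0.0037]
0.104 3 [0.0029 0.0006 0.1045] [ 0.0024 -0.0014] [0.0032 0.002 ]
```

View pics/drv.png

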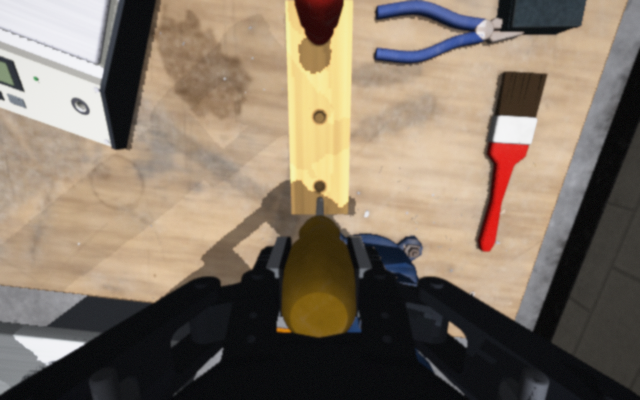

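```bash
cat >> h.py <<'E'
yaw=-.224; t27=np.radians(27)
n=np.array([-np.sin(t27)*np.cos(yaw),-np.sin(t27)*np.sin(yaw),np.cos(t27)])
_x=np.array([np.cos(yaw),np.sin(yaw),0]); _x=_x-(_x@n)*n; _x/=np.linalg.norm(_x)
MP=np.c_[_x,np.cross(-n,_x),-n]; QP=list(Ro.from_matrix(MP).as_quat(scalar_first=True))
rec=np.array([.52625,-.0728,.0493])
E
python3 - <<'E'
from h import *
tip=np.array([.0005,.0007,.1165])
P=rec-MP@tip+n*.030
r.reach(list(P+n*.03),QP); fine(P,QP,feed=.08,n=2)
s=r.sense(); p=r.capture("wrist"); save(p,"pre.png"); np.savez("pre.npz",**p); np.savez("pres.npz",**s)
print(s["tcp_pos"]-P,s["t"]); M=Ro.from_quat(s["eef_rot"],scalar_first=True).as_matrix(); print((M-MP).round(4).max())
k,cam=driver(p,s); k=k[k[:,2]<.125]; print(k.min(0),k.max(0))
for z in np.arange(.05,.13,.01):
    j=k[(k[:,2]>=z)&(k[:,2]<z+.01)]
    if len(j): print(round(z,3),len(j),j.mean(0).round(4),j.min(0)[:2].round(4),j.max(0)[:2].round(4))
print("proj tip",proj(p,s["tcp_pos"]+M@tip),"rec",proj(p,rec))
g=p["color"]; u,v=proj(p,rec).astype(int); cv2.imwrite("pics/prec.png",cv2.resize(g[v-40:v+80,u-70:u+70,::-1],None,fx=5,fy=5,interpolation=cv2.INTER_CUBIC)); print(u-70,v-40)
E
```

```text
[ 6.11410953e-05 -3.87487005e-05 -1.71723033e-05] 25.2833
0.0002
[ 0.0009572  -0.00231076  0.05436214] [0.00391352 0.00370452 0.10530997]
0.05 17 [0.0032 0.0003 0.0574] [ 0.0023 -0.002 ] [0.0039 0.003 ]
0.06 29 [0.0031 0.0007 0.0646] [ 0.002 -0.002] [0.0037 0.0032]
0.07 30 [0.003  0.0006 0.0746] [ 0.0016 -0.0021] [0.0039 0.0033]
0.08 26 [0.0029 0.0006 0.0849] [ 0.0013 -0.0022] [0.0038 0.0035]
0.09 24 [0.0029 0.0007 0.0946] [ 0.0013 -0.0023] [0.0036 0.0036]
0.1 14 [0.003  0.0007 0.1029] [ 0.001  -0.0023] [0.0037 0.0037]
proj tip [319.46288153 197.0087175 ] rec [319.33594263 189.70508304]
249 149
```

View pics/prec.png

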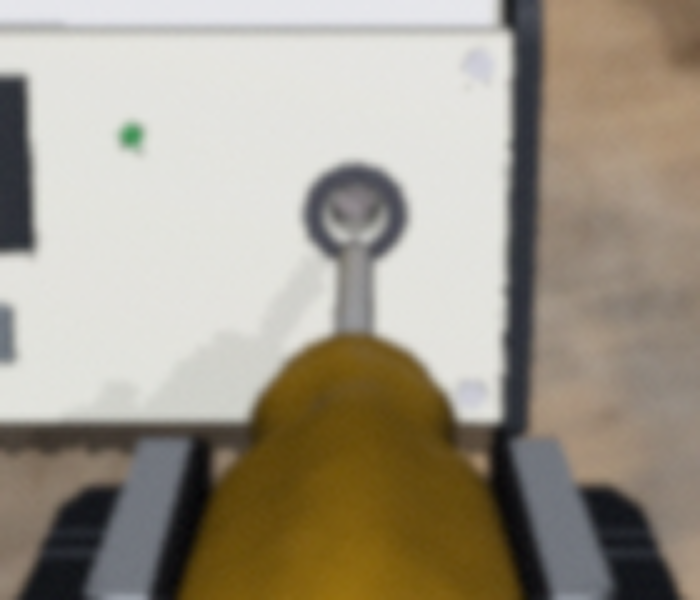

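```bash
cat > ring.py <<'E'
from h import *
p=dict(np.load("pre.npz")); g=cv2.cvtColor(p["color"],cv2.COLOR_RGB2GRAY)
x0,y0=305,177; G=cv2.resize(g[y0:y0+27,x0:x0+30],None,fx=8,fy=8,interpolation=cv2.INTER_CUBIC)
# rays from rough centre: outermost crossing of mid grey
c0=np.array([(319.8-x0+.5)*8-.5,(191.2-y0+.5)*8-.5]); pts=[]
for a in np.radians(np.arange(0,360,4)):
    if 55<np.degrees(a)<125: continue
    rr=np.arange(105,45,-.5); xy=c0+rr[:,None]*[np.cos(a),np.sin(a)]
    ok=(xy>=0).all(1)&(xy[:,0]<G.shape[1]-1)&(xy[:,1]<G.shape[0]-1); xy=xy[ok]
    v=G[xy[:,1].round().astype(int),xy[:,0].round().astype(int)]; i=np.argmax(v<160)
    if v[i]<160: pts.append(xy[i])
e=cv2.fitEllipse(np.array(pts,np.float32)); uv=(np.array(e[0])+.5)/8-.5+[x0,y0]
o,d=ray(p,*uv); X=o+d*((rec-o)@n)/(d@n); print(len(pts),np.array(e[1])/8,uv,X,MP.T@(X-rec)*1000)
np.save("rec.npy",X)
E
python3 ring.py
```

```text
72 [20.07123566 20.77457428] [319.56397438 191.28640079] [ 0.52479078 -0.072703    0.04856409] [-1.62099147e+00  2.29558935e-01  3.55871324e-14]
```

```bash
cat > press.py <<'E'
from h import *
X=np.load("rec.npy"); tip=np.array([.0006,.0007,.1165]); B=X-MP@tip
def F(k=4,w=.02):
    v=[]
    for _ in range(k): r.pause(w); v.append(r.sense()["ft_force"])
    return MP.T@np.mean(v,0)
cmd=fine(B+n*.008,QP,feed=.08,n=2); f0=F(6); print("f0",f0.round(2))
corr=cmd-(B+n*.008)
cm=lambda d: list(B+corr-n*d)
r.movel(cm(.006),QP,feed=.03); f=F()-f0; print("6mm in",f.round(2),r.sense()["t"])
if np.linalg.norm(f[:2])<4 and abs(f[2])<4:
    d=.006
    while d<.022:
        d+=.0008; r.movel(cm(d),QP,feed=.02); f=F(2)-f0; dep=(B-r.sense()["tcp_pos"])@n*1000
        print(round(d*1000,1),dep.round(2),f.round(2))
        if -f[2]>5.2 or np.linalg.norm(f[:2])>6: break
    print("t",r.sense()["t"]); np.save("st.npy",[d,*corr,*f0])
E
python3 press.py
```

```text
f0 [-0.53 -0.03  0.97]
6mm in [ 0.25 -0.13  0.08] 27.3417
6.8 6.8 [-0.2   0.53  0.08]
7.6 7.71 [-0.27  0.3  -0.46]
8.4 8.56 [-0.05 -0.03  0.14]
9.2 9.34 [ 0.11 -0.29  0.4 ]
10.0 10.14 [ 0.38  0.04 -0.56]
10.8 10.94 [-0.07 -0.38  0.8 ]
11.6 11.74 [0.04 0.2  0.08]
12.4 12.55 [ 0.39 -0.17 -0.13]
13.2 13.37 [ 0.56 -0.33 -0.18]
14.0 14.15 [-0.25 -0.24 -0.24]
14.8 14.92 [ 0.12 -0.34  0.34]
15.6 15.53 [-0.22 -0.2  -1.85]
16.4 16.35 [-0.13 -0.35 -2.72]
17.2 17.17 [ 0.32  0.26 -2.75]
18.0 18.0 [-0.33  0.01 -4.01]
18.8 18.77 [-0.47  0.46 -4.98]
19.6 19.58 [ 0.21  0.16 -6.05]
t 32.1583
```

```bash
cat > back.py <<'E'
from h import *
st=np.load("st.npy"); f0=st[4:]; B=np.load("rec.npy")-MP@[.0006,.0007,.1165]
for i in range(4):
    r.pause(.32); s=r.sense(); print((MP.T@s["ft_force"]-f0).round(2),((B-s["tcp_pos"])@n*1000).round(2))
print(s["t"])
r.movel(list(B+n*.04),QP,feed=.08)
r.movel(list(B+n*.075),QP,feed=.15)
H=np.array([.4782,-.3530]); Q=down(.13)
r.reach([*H,.27],Q); cmd=fine([*H,.262],Q,feed=.08,n=1)
s=r.sense(); p=r.capture("wrist"); np.savez("back.npz",**p); save(p,"back.png"); k,cam=driver(p,s)
for z in np.arange(.06,.11,.01):
    j=k[(k[:,2]>=z)&(k[:,2]<z+.01)]
    if len(j): print(round(z,3),len(j),j.mean(0).round(4),j.min(0)[:2].round(4),j.max(0)[:2].round(4))
print(s["tcp_pos"],k.max(0),s["t"])
E
python3 back.py
```

```text
[-0.11  0.58 -6.75] 19.62
[-0.12  0.02 -5.66] 19.66
[ 0.94  0.56 -6.45] 19.67
[ 0.01 -0.13 -6.04] 19.7
33.425
0.06 34 [0.0028 0.0006 0.0645] [ 0.0017 -0.0021] [0.0039 0.0032]
0.07 28 [0.0028 0.0006 0.0752] [ 0.0016 -0.0021] [0.0038 0.0033]
0.08 25 [0.0027 0.0006 0.0848] [ 0.0013 -0.0022] [0.0036 0.0035]
0.09 24 [0.0026 0.0006 0.095 ] [ 0.0011 -0.0023] [0.0035 0.0036]
0.1 12 [0.0027 0.001  0.1027] [ 0.0009 -0.0023] [0.0035 0.0037]
[ 0.478133   -0.35361928  0.26189253] [0.00386319 0.00369063 0.10480211] 36.5417
```

```bash
cat > ins.py <<'E'
from h import *
H=np.array([.4782,-.3530]); Q=down(.13)
cmd=fine([*H,.225],Q,feed=.1,n=2); s=r.sense(); f0=s["ft_force"]; print(s["tcp_pos"],f0)
for z in (.20,.17,.14):
    cmd[2]=z; r.movel(cmd,Q,feed=.1); s=r.sense(); f=s["ft_force"]-f0; print(z,f.round(2),s["tcp_pos"])
    if abs(f).max()>8: raise SystemExit("contact")
while cmd[2]>.126:
    cmd[2]-=.001; r.movel(cmd,Q,feed=.03); r.pause(.04); s=r.sense(); f=s["ft_force"]-f0; print(cmd[2].round(4),s["tcp_pos"][2].round(4),f.round(2))
    if f[2]>4: break
r.gripper_open(); r.movel([*s["tcp_pos"][:2],.25],Q,feed=.15)
r.reach([.43,-.345,.32],Q)
p=r.capture("wrist"); save(p,"end.png"); c=cloud(p)
for d in r.regions_of("short_driver",p)[:1]:
    q=c[d["region"]]; q=q[q[:,2]>.11]; k=q[q[:,2]>q[:,2].max()-.004]; print(d["confidence"],q[:,2].max(),k.mean(0))
print(r.sense()["t"])
p=r.capture("top"); c=cloud(p); print("stack",rect(c,.09,.115,[.58,-.08],[.80,.08]))
E
python3 ins.py
```

```text
[ 0.47823809 -0.35302733  0.22498923] [-0.39285324 -0.63287496 -1.40774644]
0.2 [-0.44  0.82  0.87] [ 0.47760809 -0.3524648   0.19854669]
0.17 [0.84 1.47 0.26] [ 0.47791404 -0.35271536  0.16935719]
0.14 [-0.03  0.63 -0.08] [ 0.47791245 -0.35270933  0.13937276]
0.139 0.1397 [0.29 0.02 0.73]
0.138 0.138 [-0.34  1.17  1.15]
0.137 0.1369 [ 0.87  0.8  -0.35]
0.136 0.1359 [ 0.56 -0.49  0.16]
0.135 0.1349 [ 0.1  -0.12 -0.21]
0.134 0.1339 [ 0.44  0.36 -0.15]
0.133 0.1329 [0.62 0.57 0.8 ]
0.132 0.1319 [-0.07  0.42  0.35]
0.131 0.131 [-0.09  0.92  0.12]
0.13 0.1306 [-0.32  2.01  4.51]
0.85 0.4638961881847449 [ 0.49521308 -0.33615678  0.46389619]
44.2
stack (array([6.86704895e-01, 2.78854370e-04]), (89.8, 50.1), np.float64(0.1300047635823888), np.float64(0.10345597137987432), 595)
```

View pics/end.png

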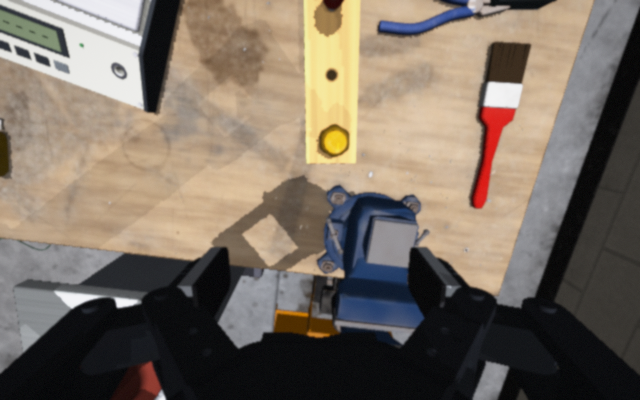

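The short driver (yellow, pixel 334,141) stands in its hole at the same place and height as before. The top weight still lies where it was placed. In the top view its centre is within 0.1 mm of the lower weight's first reading.

```bash
python3 -c "
from bench import r
print(r.finish_job())"
```

```text
the job is handed in; nothing more can be done
None
```

The job is handed in, with the last clock reading about 44 s of the 56 s allowed: the second weight is stacked flush to within about 0.5 mm, the calibration button was held in for about 1.3 s at roughly 6 N, and the short screwdriver is fully home in its own hole; no verdict came back.

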